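# Fit the tube head on the bench mixer

## Robot

A 6-joint arm with a two-finger parallel gripper is mounted at the origin on the work surface. World frame = base frame: x ahead of the robot, y to its left, z up, the work surface at z = 0. Lengths are in m, angles in rad, forces in N, time in s.
With the tool pointing down it reaches from about 0.4 to 0.825 m from the base axis. Payload 7 kg.
Tool frame: the origin (TCP) lies between the finger pads; the fingertips stand 22 mm ahead of it and the grasp point (between the pads) lies 3 mm ahead of it; z points along the fingers, y is the direction in which the jaws open and shut (so a half turn about z gives the same grasp; the last joint's range is limited). The gripper opens to 88 mm and grips with 3 to 60 N. Pads are 19 mm wide; open, the fingers measure 130 mm over their backs; the gripper's body (78 mm by 193 mm) begins 47 mm behind the grasp point.
Start: joints at [1.418, 0.359, 0.012, 0, -1.224, -0.288], TCP at [0.288, 0.61, 0.249] pointing down, gripper open.
Joint ranges: [-3.07, 3.07], [-1.43, 2.12], [-1.02, 1.25], [-3.03, 1.67], [-3.05, -0], [-3.03, 3.03]. Speed limits (rad/s): [2.39, 2.39, 3.01, 3.14, 3.14, 3.14].

## Interface

Orientations are given as [roll, pitch, yaw] about the fixed x, y, z axes, in that order (R = Rz(yaw) Ry(pitch) Rx(roll)).
In Python, from station import arm, optics gives the robot as it stands. The module is installed in compiled form; this text tells all that it offers.
- The arm moves only by the tool jog_arm, never from a script. Its argument "motion" is a list that holds one entry, the list of rows, each a list of 7 numbers: the shift along the tool's x, y, z in m, then the turn, a rotation vector about the tool's x, y, z in degrees, then the finger opening in m, from 0 to 0.0876. In form: [[[x, y, z, rx, ry, rz, grip], ...]]. A call has 1 to 8 rows; each row is the pose to reach, as a shift and turn from the pose measured when the call began, along the tool's axes at that moment; what a row does not reach only later rows make up. A row lasts 1/10 s, in which the tool goes at most 50 mm and 8.59 degrees, less where a joint would pass 70% of its speed; a pose out of reach is approached as far as the arm can. A call with a gripper value outside its range is refused whole. The fingers move at their own pace and stop on an object; "newtons" is the grip in N (left out, the last holds). Time passes only in rows, so rows that repeat a pose let the fingers close. It gives the time, the measured TCP pose, the force and the opening at its end, in the units of the state.
- arm.get_state(): the state, without advancing time (a new reading comes with each control period).
- optics.grab_frame(name): name is "scene" or "side" or "wrist"; returns the picture (384x512x3 uint8, red, green, blue); there is no depth.
- optics.camera_model(name): a dict with "mtx" (3x3 intrinsics, pixels), "R" (3x3) and "t" (3): a world point X has camera coordinates R X + t; the wrist camera has in their place "mount" (4x4, takes a point from camera to tool coordinates, whose origin is the TCP and whose axes are the flange's). Camera axes: x right, y down, z forward; pixel columns grow to the right and rows downward; lengths in m; the calibration is good to about 2 mm. The wrist camera is an equidistant fisheye: a pixel r from the principal point sees the ray r / f radians off the axis. A picture is of the moment at which its call begins: read the wrist's pose just before it. camera_model takes no time and is no camera call.
- arm.job_done(): hands the job in, once; it reports no verdict.
The state is a dict: "t": time; "q": joint angles; "qd": joint speeds; "joint_efforts": joint torques, N m; "eef_pos": TCP position; "ee_rot": TCP orientation; "force": force on the tool from outside, world axes, zero at the start; "moment": the same for the moment, N m; "width": finger opening in m.
Only numpy, scipy, OpenCV 4.12 (cv2) and the standard library are available. Lean on these libraries where they do the work, as an engineer would, in place of code of your own. Each camera call takes 0.05 s, during which the arm holds its last target.

## Task

Pick up the tube head (the grey disc with a ring of tube holes and a square metal grip on top) and fit it on the bench mixer: set it over the square drive, turn it gently by feel until the square lets it in, and push it straight down until the spring ball clicks and the head sits fully home on the drive's collar; then let go of it. Keep the push light (25 newtons is plenty) and never ram or wedge the head on the drive with more than about 60, and leave everything else on the bench where it is.

Things in the scene. Friction and masses are not known exactly. Their poses are not given: they have to be found in the camera images.
- head_grip (a point): Tube head, loose, 0.2 to 0.3 kg, stands upright on the bench, 92 mm high: square hub 48 x 48, 34 high; on it a grey disc 94 across, 12 thick, with twelve tube holes; on that a square aluminium grip 28 x 28, 46 high (46 to 92 mm above the underside). This point: on the axis inside the grip, 70 mm above the underside. z up; x, y square to the flats of grip, hub and socket alike.
- head_mouth (a point): Centre of the head's underside, the mouth of its square socket: bore 17.2 mm wide (0.6 mm play a side on the drive), 27 mm deep, mouth bevelled 2 mm wide. A groove round the bore, 7.5 to 16.5 mm up from the mouth, takes the drive's ball whichever of the four ways round the head goes on. Axes as head_grip. Readings can stay off by 3 mm all along.
- drive_seat (a point): Mixer: white box 170 x 140 mm, fixed, its top 84 mm above the bench. This point: centre of the top of the drive's round steel collar (42 mm across), 90 mm above the bench, on the drive's upright axis. Fully home the head's underside lies on the collar and head_mouth meets this point. Axes are the mixer box's own (z up), NOT the drive's.
- drive_tip (a point): Centre of the top of the 16 mm square steel drive, 24 mm above the collar, top edges bevelled 1 mm. The drive has stopped at any angle to the mixer; no reading tells it (axes here are the box's), but its flats can be seen or felt. It holds still under light touch, turns if twisted over 0.25 N m. A head not square to it rests on its tip some 23 to 24 mm above home; within about 4 degrees it drops on.
- drive_ball (a point): On the drive's axis, 12 mm above the collar: height of the centre of the sprung steel ball, which stands 3 mm out of one flat. Lowering a squared head, the ball begins to resist some 14 mm above home; pushing past takes roughly 5 to 15 N, then the head slides with a few newtons, and the ball springs out into the groove over the last 4 mm. Axes are the box's.
- cup_center (a point): Bystander: the mixer's other head, a black rubber cup 82 mm across and 58 mm high on a round grey foot; it has no holes in a ring, no square grip and no socket. This point is half-way up. The two heads may stand in either place.
- dish: Bystander: small white dish 56 mm across, 22 mm high; origin under its centre.
- reagent: Bystander: brown bottle 68 mm across, 150 mm high; origin under its centre.
- jar: Bystander: clear jar 60 mm across, 75 mm high; origin under its centre.
- spatula: Bystander: steel spatula 160 mm long, lying on the bench along its x axis.
- tube_rack: Bystander: white rack of tubes 110 x 70 mm, 50 mm high; origin under its centre.
Mind the look-alikes: they are no part of the job. Several things look just like the part that bears head_grip: the one meant starts nearest to the robot's base.

How it is judged:
By the outcome, as a careful person would: the job done as asked, in the order asked, and still so for the second after the job is handed in, with the robot touching nothing.
It also fails if it takes over 72 s, if anything falls off the work surface, if the arm or the gripper's body presses on something with over 40 N, if the wrist force passes 120 N, or if a joint passes its speed limit or range.

## Working session

There is one attempt and no reset: what is moved stays moved. The work goes in short steps, Python scripts to look and compute and a tool call to move; the robot and the scene stay as the last step left them, time stands still between calls to the robot, and variables do not carry over. Pictures are saved under pics/ and viewed, and the job is handed in when it is done.

Besides the shell and the picture viewer there is one more tool, called after "Call:" as name([rows], argument=value, ...), one row to a line, values as JSON. jog_arm: Moves the arm, as the interface text tells. Its arguments: {"type":"object","properties":{"motion":{"type":"array","items":{"type":"array","items":{"type":"array","items":{"type":"number"}}}},"newtons":{"type":"number"}},"required":["motion"]}

```bash
mkdir -p pics; cat > h.py <<'E'
import numpy as np, cv2
from station import arm, optics
from scipy.spatial.transform import Rotation as Ro
def save(n,f,img=None):
    im=optics.grab_frame(n) if img is None else img
    cv2.imwrite('pics/'+f,im[:,:,::-1]); return im
E
python3 - <<'E'
from h import *
s=arm.get_state();print({k:np.round(v,3).tolist() for k,v in s.items()})
for n in ['scene','side','wrist']:
    im=save(n,n+'0.png'); np.save(n+'0.npy',im)
    m=optics.camera_model(n);print(n,{k:np.round(v,4).tolist() if not isinstance(v,str) else v for k,v in m.items()})
E
```

```text
{'t': 0.0, 'q': [1.418, 0.359, 0.011, -0.0, -1.224, -0.288], 'qd': [-0.001, -0.0, -0.001, -0.003, -0.001, -0.001], 'joint_efforts': [0.002, -58.272, 29.304, 6.997, 0.007, -0.0], 'eef_pos': [0.288, 0.61, 0.248], 'ee_rot': [3.14, -0.0, -0.441], 'force': [-0.93, -0.336, -1.064], 'moment': [-0.01, 0.047, -0.012], 'width': 0.087}
scene {'mtx': [[473.6358, 0.0, 257.9996], [0.0, 473.6358, 191.0965], [0.0, 0.0, 1.0]], 'R': [[0.6936, 0.7204, -0.0064], [0.5569, -0.5418, -0.6296], [-0.457, 0.4331, -0.7769]], 't': [-0.3822, -0.306, 1.9064]}
side {'mtx': [[418.1279, 0.0, 254.3823], [0.0, 418.1279, 180.8342], [0.0, 0.0, 1.0]], 'R': [[-0.9551, -0.2961, -0.0124], [-0.2223, 0.7435, -0.6308], [0.1959, -0.5997, -0.7759]], 't': [0.5611, 0.2109, 1.0107]}
wrist {'mtx': [[297.3186, 0.0, 257.6481], [0.0, 297.3186, 185.9876], [0.0, 0.0, 1.0]], 'mount': [[0.0004, -0.9605, -0.2784, 0.0741], [1.0, 0.0002, 0.0007, -0.0008], [-0.0006, -0.2784, 0.9605, -0.1352], [0.0, 0.0, 0.0, 1.0]]}
```

View pics/scene0.png

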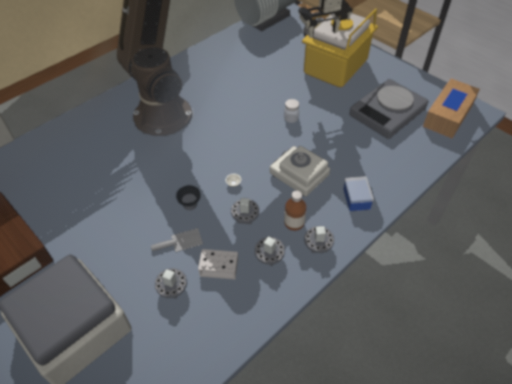

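View pics/side0.png

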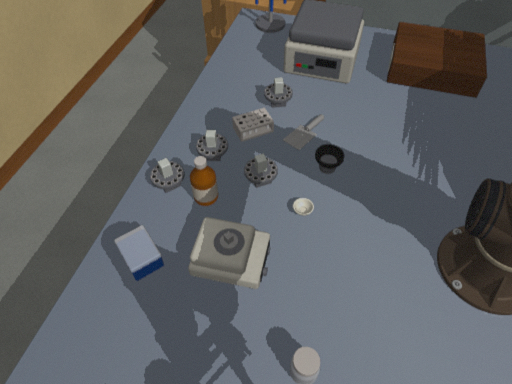

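View pics/wrist0.png

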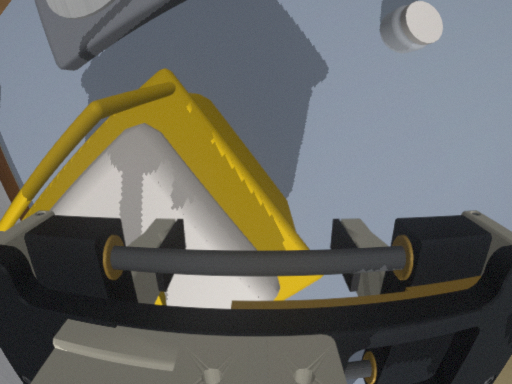

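Scene view: the mixer is at (300,167) and the black cup at (188,196). There are four tube heads, at (245,210), (269,249), (319,238) and (171,283). I'll measure each one's distance from the base and enlarge them.

```bash
cat >> h.py <<'E'
def ray(n,u,v):
    m=optics.camera_model(n);R=np.array(m['R']);t=np.array(m['t'])
    d=R.T@np.linalg.inv(m['mtx'])@[u,v,1];return -R.T@t,d
def plane(n,u,v,z):
    c,d=ray(n,u,v);return c+d*(z-c[2])/d[2]
def proj(n,X):
    m=optics.camera_model(n);p=np.array(m['mtx'])@(np.array(m['R'])@X+m['t']);return p[:2]/p[2]
def wmodel(s):
    m=optics.camera_model('wrist');M=np.array(m['mount']);R=Ro.from_euler('xyz',s['ee_rot']).as_matrix();return m,M,R,np.array(s['eef_pos'])
def wplane(s,u,v,z):
    m,M,R,p=wmodel(s);K=np.array(m['mtx'])
    a=np.array([(u-K[0,2])/K[0,0],(v-K[1,2])/K[1,1]]);r=np.hypot(*a)
    d=np.array([*(a*np.sinc(r/np.pi)),np.cos(r)])
    d=R@M[:3,:3]@d;c=R@M[:3,3]+p
    return c+d*(z-c[2])/d[2]
def wproj(s,X):
    m,M,R,p=wmodel(s);K=np.array(m['mtx'])
    x=M[:3,:3].T@(R.T@(np.array(X)-p)-M[:3,3]);th=np.arctan2(np.hypot(x[0],x[1]),x[2]);a=x[:2]/np.hypot(x[0],x[1])*th
    return a*K[0,0]+K[:2,2]
E
python3 - <<'E'
from h import *
for a,b in [((245,210),(261,171)),((269,249),(211,147)),((319,238),(167,174)),((171,283),(279,93))]:
    p=plane('scene',*a,.046);q=plane('side',*b,.046);print(a,p.round(3),q.round(3),np.hypot(*p[:2]).round(3))
print('mixer drive',plane('scene',301,158,.105),plane('side',229,238,.105))
im=np.load('scene0.npy');a=cv2.resize(im[140:300,150:350],(800,640),interpolation=3)[:600]
save('', 'crop1.png',a)
im=np.load('side0.npy');a=cv2.resize(im[120:300,140:360],(733,600),interpolation=3)
save('', 'crop2.png',a)
E
```

```text
(245, 210) [ 0.605 -0.11   0.046] [ 0.599 -0.102  0.046] 0.615
(269, 249) [ 0.765 -0.159  0.046] [ 0.765 -0.148  0.046] 0.782
(319, 238) [ 0.845 -0.019  0.046] [ 0.844 -0.018  0.046] 0.846
(171, 283) [ 0.649 -0.446  0.046] [ 0.639 -0.439  0.046] 0.787
mixer drive [0.60963456 0.14740734 0.105     ] [0.5973082  0.15884959 0.105     ]
```

View pics/crop1.png

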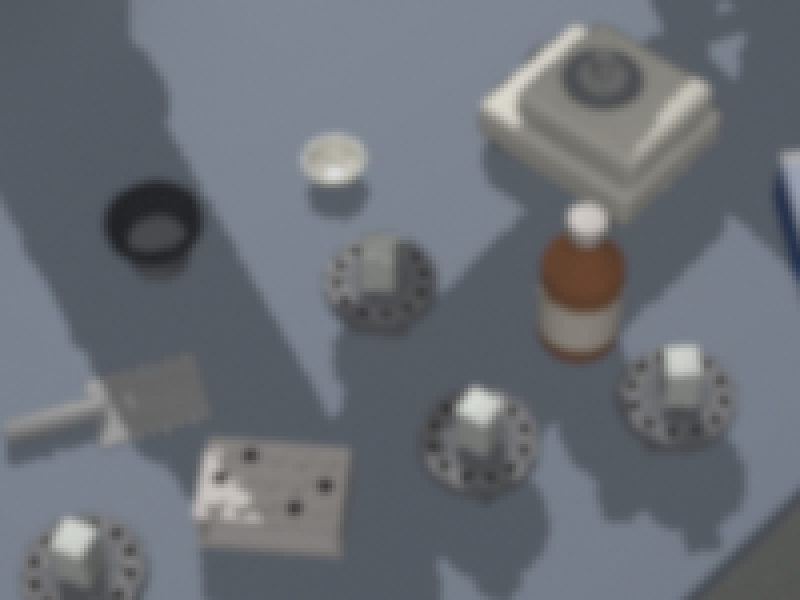

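View pics/crop2.png

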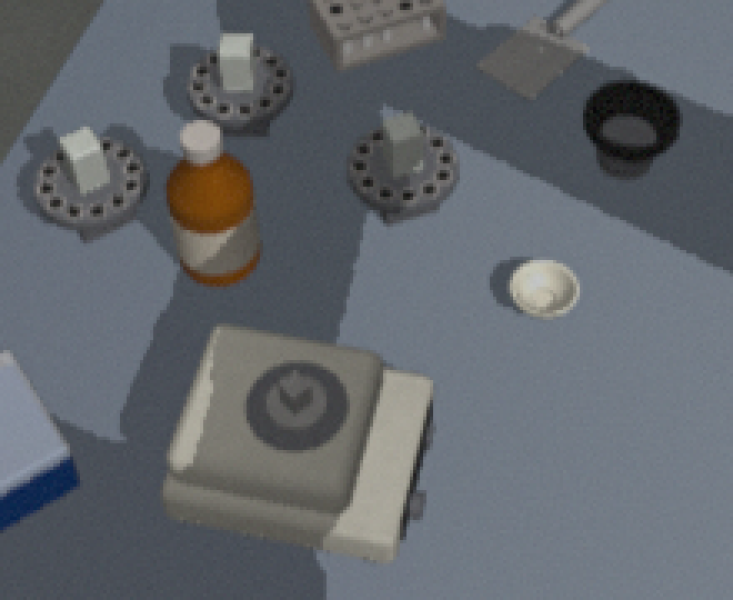

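Target: the head at scene (245,210) / side (261,171). It has the holed disc and square grip, and at 0.61 m it is nearest the base; the others are at 0.78, 0.85 and 0.79 m. The cup is the plain black one. I'll move above the mixer and look at the drive on the way.

Call:
jog_arm([
  [[0,0,-0.05,0,0,0,0.0876],[0.04,0.026,-0.06,0,0,0,0.0876],[0.08,0.052,-0.06,0,0,0,0.0876],[0.12,0.078,-0.06,0,0,0,0.0876],[0.16,0.104,-0.06,0,0,0,0.0876],[0.2,0.13,-0.06,0,0,0,0.0876],[0.24,0.156,-0.05,0,0,0,0.0876],[0.28,0.182,-0.04,0,0,0,0.0876]],
])

```text
t: 0.95
eef_pos: [0.4641, 0.3244, 0.2882]
ee_rot: [3.141, -0.0, -0.441]
force: [0.7, 1.2, -1.0]
width: 0.0873
```

```bash
python3 - <<'E'
from h import *
s=arm.get_state();print(s['t'],s['eef_pos'],s['ee_rot'],s['force'])
print('bottle',plane('scene',295,224,0.0),plane('side',206,200,0.0), plane('scene',296,196,.15),plane('side',200,162,.15))
E
```

```text
0.95 [0.46405819 0.32442543 0.28815901] [ 3.14122285e+00 -2.11994391e-04 -4.40562754e-01] [ 0.72649854  1.15751458 -0.98671629]
bottle [ 0.73644669 -0.00871408  0.        ] [0.72554939 0.00414536 0.        ] [ 0.73347632 -0.0129589   0.15      ] [ 0.72743879 -0.0018435   0.15      ]
```

Call:
jog_arm([
  [[0.04,0.026,0.02,0,0,0,0.0876],[0.08,0.052,0.038,0,0,0,0.0876],[0.12,0.078,0.038,0,0,0,0.0876],[0.15,0.096,0.038,0,0,0,0.0876],[0.15,0.096,0.038,0,0,0,0.0876],[0.15,0.096,0.038,0,0,0,0.0876]],
])

```text
t: 1.55
eef_pos: [0.559, 0.1727, 0.2498]
ee_rot: [3.141, 0.0, -0.443]
force: [0.6, 0.9, -0.2]
width: 0.0877
```

```bash
python3 - <<'E'
from h import *
s=arm.get_state();print(s['t'],s['eef_pos'],s['ee_rot'])
im=save('wrist','w1.png');np.save('w1.npy',im)
import pickle;pickle.dump(s,open('w1.pkl','wb'))
c=wproj(s,[.604,.152,.1]);print(c)
u,v=map(int,c);a=im[max(0,v-60):v+60,u-80:u+80];save('','w1c.png',cv2.resize(a,None,fx=5,fy=5,interpolation=3));print(max(0,v-60),u-80)
E
```

```text
1.55 [0.55899253 0.17265582 0.24979373] [ 3.14065777e+00  3.14765196e-04 -4.42831538e-01]
[257.51284185 127.60184794]
67 177
```

View pics/w1.png

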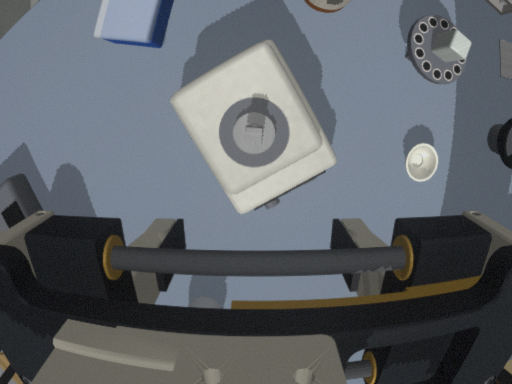

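View pics/w1c.png

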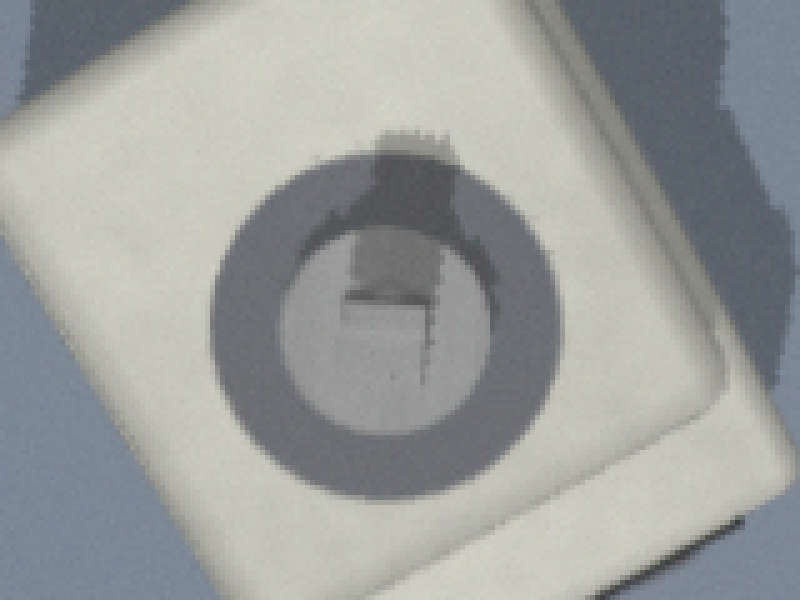

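The drive is visible at wrist (254,133), nearly square with the tool axes. I'll go closer and centre the camera over it for an angle reading.

Call:
jog_arm([
  [[-0.022,0,0.035,0,0,0,0.0876],[-0.022,0,0.065,0,0,0,0.0876],[-0.022,0,0.065,0,0,0,0.0876],[-0.022,0,0.065,0,0,0,0.0876]],
])

```text
t: 2.0
eef_pos: [0.5387, 0.1838, 0.1857]
ee_rot: [3.14, -0.0, -0.44]
force: [0.6, 1.0, 1.2]
width: 0.0871
```

```bash
python3 - <<'E'
from h import *
import pickle
s=pickle.load(open('w1.pkl','rb'));print('collar from w1',wplane(s,254.2,133,.09))
s=arm.get_state();print(s['t'],s['eef_pos'],s['ee_rot'])
im=save('wrist','w2.png');np.save('w2.npy',im);pickle.dump(s,open('w2.pkl','wb'))
c=wproj(s,[.602,.150,.1]);print(c)
u,v=map(int,c);a=im[max(0,v-45):v+45,u-60:u+60];print(max(0,v-45),u-60)
g=cv2.cvtColor(a,cv2.COLOR_RGB2GRAY);g=cv2.createCLAHE(4,(3,3)).apply(g)
save('','w2c.png',cv2.resize(np.dstack([g]*3),None,fx=6.6,fy=6.6,interpolation=3))
E
```

```text
collar from w1 [0.59974422 0.15764407 0.09      ]
2.0 [0.5387213  0.18375381 0.18565582] [ 3.14038120e+00 -1.94934957e-04 -4.39529111e-01]
[263.37115203 105.41096911]
60 203
```

View pics/w2c.png

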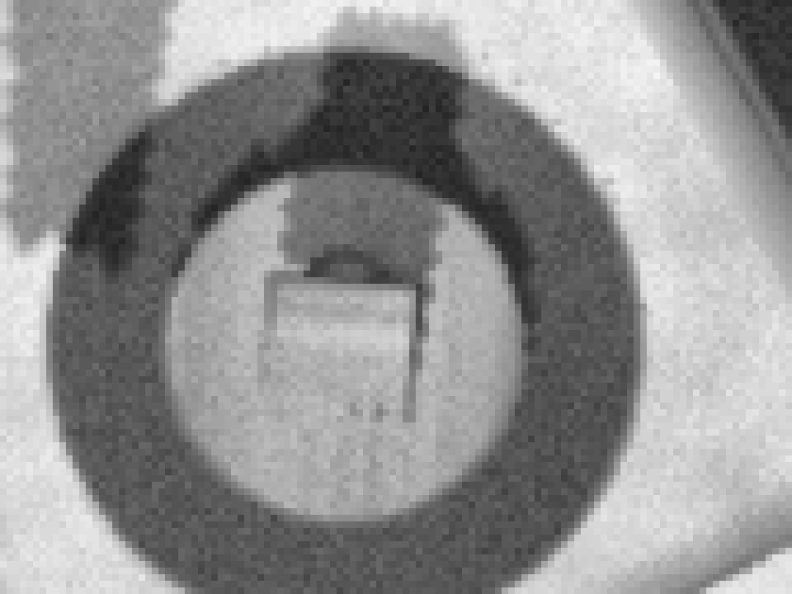

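```bash
python3 - <<'E'
from h import *
import pickle
s=pickle.load(open('w2.pkl','rb'))
P=lambda x,y,z:wplane(s,x/6.6+203,y/6.6+60,z)
A,B,C,D=[P(*q,.1135)[:2] for q in [(268,275),(424,287),(410,420),(258,395)]]
print(np.linalg.norm(A-B),np.linalg.norm(B-C))
for d in (B-A,C-B,D-A): print(np.degrees(np.arctan2(d[1],d[0]))%90)
print('centre',(A+C)/2)
im=np.load('w2.npy')[60:150,203:323]
# collar circle: light disc radius ; centre
print('collar',P((165+527)/2,(168+520)/2,.09),'dia',np.linalg.norm(P(165,344,.09)-P(527,344,.09)))
print('base ring',P((48+642)/2,344,.084))
E
```

```text
0.01632522575679541 0.014160187767701128
60.30546977065292
59.08840965178669
59.80192745391335
centre [0.60031633 0.15793219]
collar [0.59968243 0.15759683 0.09      ] dia 0.04228419980451259
base ring [0.59956578 0.15782058 0.084     ]
```

Drive axis is at (0.600, 0.158) with flats at about 60° mod 90. The size checks agree: collar 42.3 mm, square about 16 mm. Next I'll look at the head from above.

Call:
jog_arm([
  [[0.0,0.03,-0.03,0,0,0,0.0876],[0.02,0.07,-0.03,0,0,0,0.0876],[0.04,0.11,-0.03,0,0,0,0.0876],[0.07,0.15,-0.03,0,0,0,0.0876],[0.09,0.19,-0.03,0,0,0,0.0876],[0.106,0.235,-0.03,0,0,0,0.0876],[0.106,0.235,-0.03,0,0,0,0.0876],[0.106,0.235,-0.03,0,0,0,0.0876]],
])

```text
t: 2.85
eef_pos: [0.5361, -0.0749, 0.2184]
ee_rot: [-3.14, -0.004, -0.442]
force: [-0.2, 0.7, -0.6]
width: 0.0877
```

```bash
python3 - <<'E'
from h import *
import pickle
s=arm.get_state();print(s['t'],s['eef_pos'],s['ee_rot'])
im=save('wrist','w3.png');np.save('w3.npy',im);pickle.dump(s,open('w3.pkl','wb'))
c=wproj(s,[.602,-.106,.07]);print(c)
u,v=map(int,c);y0=max(0,v-80);a=im[y0:y0+150,u-100:u+100];print(y0,u-100)
save('','w3c.png',cv2.resize(a,None,fx=4,fy=4,interpolation=3))
E
```

```text
2.85 [ 0.53605444 -0.07492507  0.21838229] [-3.13964161 -0.00371458 -0.4422706 ]
[258.48972225 103.89336449]
23 158
```

View pics/w3c.png

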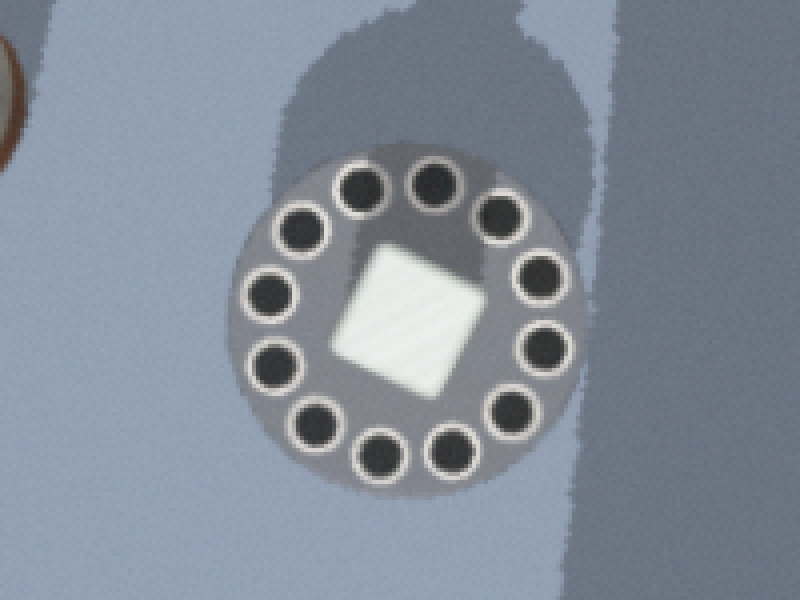

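View pics/w3.png

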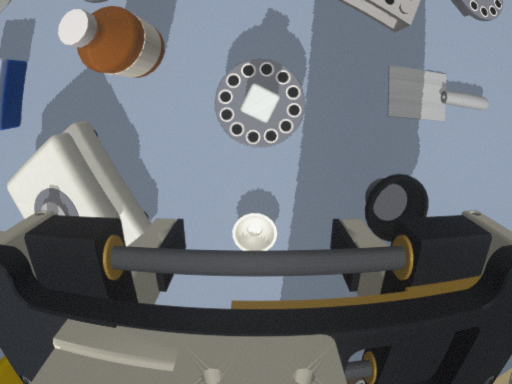

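The enlarged crop confirms it: a twelve-hole disc with a square grip centred at wrist (260,102). I'll fit the grip's rectangle and the disc.

```bash
python3 - <<'E'
from h import *
import pickle
s=pickle.load(open('w3.pkl','rb'));im=np.load('w3.npy')
g=cv2.cvtColor(im,cv2.COLOR_RGB2GRAY)
m=np.zeros_like(g);m[70:135,228:293]=(g[70:135,228:293]>195)
cs,_=cv2.findContours(m,0,1);c=max(cs,key=cv2.contourArea)
W=np.array([wplane(s,*p[0],.092)[:2] for p in c]).astype(np.float32)*1000
r=cv2.minAreaRect(W);print(r)
b=cv2.boxPoints(r);
for i in range(2):
  d=b[i+1]-b[i];print(np.degrees(np.arctan2(d[1],d[0]))%90)
# disc: holes centroid at z=.046
hs=[(362,190),(434,185),(500,216),(541,277),(545,347),(513,412),(453,452),(381,455),(316,425),(274,365),(269,295),(302,230)]
H=np.array([wplane(s,x/4+158,y/4+23,.046)[:2] for x,y in hs]);print('holes',H.mean(0),np.linalg.norm(H-H.mean(0),axis=1).round(4))
E
```

```text
((602.1536254882812, -107.16937255859375), (25.438003540039062, 25.93618392944336), 38.22560119628906)
38.225544
38.22554
holes [ 0.60216334 -0.10770221] [0.0357 0.0358 0.036  0.0361 0.036  0.0361 0.0362 0.0358 0.036  0.0362
 0.0361 0.0358]
```

Head axis is at (0.602, -0.107) with flats at 38.2° (mod 90). I'll grasp at tool yaw about -51.8°, which leaves a turn of about +21.5° to square it with the drive. Moving over it now while turning.

Call:
jog_arm([
  [[0.025,0,0,0,0,8,0.0876],[0.05,0.0005,0,0,0,16,0.0876],[0.0736,0.0012,0,0,0,24,0.0876],[0.0736,0.0012,0,0,0,26.5,0.0876],[0.0736,0.0012,0,0,0,26.5,0.0876],[0.0736,0.0012,0,0,0,26.5,0.0876]],
])

```text
t: 3.5
eef_pos: [0.6024, -0.1052, 0.2187]
ee_rot: [-3.138, -0.002, -0.9]
force: [-0.1, -0.3, -0.7]
width: 0.088
```

```bash
python3 - <<'E'
from h import *
s=arm.get_state();print(s['t'],s['eef_pos'],np.degrees(s['ee_rot']),s['q'][5])
R=Ro.from_euler('xyz',s['ee_rot']).as_matrix()
print('tool delta',R.T@(np.array([.6022,-.1074,.075])-s['eef_pos']), 'tilt', np.degrees(R.T@np.array([0,0,-1])))
E
```

```text
3.5 [ 0.60238693 -0.10521642  0.21872111] [-1.79792486e+02 -1.37801900e-01 -5.15677671e+01] 0.5243625361580718
tool delta [0.00124864 0.00202425 0.14371814] tilt [-0.13780177  0.2075131  57.29523801]
```

Call:
jog_arm([
  [[0.001,0.002,0.04,0,0,0.2,0.0876],[0.001,0.002,0.08,0,0,0.2,0.0876],[0.001,0.002,0.115,0,0,0.2,0.0876],[0.001,0.002,0.135,0,0,0.2,0.0876],[0.001,0.002,0.1435,0,0,0.2,0.0876],[0.001,0.002,0.1435,0,0,0.2,0.0876]],
])

```text
t: 4.1
eef_pos: [0.6017, -0.1067, 0.0747]
ee_rot: [-3.139, -0.002, -0.902]
force: [-0.5, -0.1, 0.3]
width: 0.0873
```

Call:
jog_arm([
  [[0,0,0,0,0,0,0.035],[0,0,0,0,0,0,0.02],[0,0,0,0,0,0,0.02],[0,0,0,0,0,0,0.02],[0,0,0,0,0,0,0.02],[0,0,0,0,0,0,0.02],[0,0,0,0,0,0,0.02],[0,0,0,0,0,0,0.02]],
], newtons=25)

```text
t: 4.9
eef_pos: [0.6017, -0.1067, 0.0747]
ee_rot: [-3.139, -0.002, -0.902]
force: [-0.4, 0.4, 0.1]
width: 0.0292
```

```bash
python3 - <<'E'
from h import *
s=arm.get_state();print(s['t'],s['eef_pos'],np.degrees(s['ee_rot']),s['force'],s['moment'],s['width'])
E
```

```text
4.9 [ 0.60167171 -0.10671193  0.07472285] [-1.79866832e+02 -9.78004917e-02 -5.16753090e+01] [-0.40840348  0.44277656  0.09187712] [0.00338295 0.0126394  0.01703756] 0.02920635980062158
```

Call:
jog_arm([
  [[0,0,0,0,0,0,0.02],[0,0,0,0,0,0,0.02],[0,0,0,0,0,0,0.02],[0,0,-0.02,0,0,0,0.02],[0,0,-0.06,0,0,0,0.02],[0,0,-0.1,0,0,0,0.02],[0,0,-0.14,0,0,0,0.02],[0,0,-0.14,0,0,0,0.02]],
], newtons=45)

```text
t: 5.7
eef_pos: [0.604, -0.1069, 0.2209]
ee_rot: [-3.132, -0.008, -0.901]
force: [1.1, 0.0, -1.7]
width: 0.0278
```

```bash
python3 - <<'E'
from h import *
s=arm.get_state();print(s['t'],s['eef_pos'],np.degrees(s['ee_rot']),s['force'],s['moment'],s['width'])
R=Ro.from_euler('xyz',s['ee_rot']).as_matrix()
print('tool delta',R.T@(np.array([.6,.1577,.21])-s['eef_pos']))
E
```

```text
5.7 [ 0.60403806 -0.10694075  0.22088016] [-179.44882293   -0.44922545  -51.63457943] [ 1.10348141  0.01087345 -1.65233487] [ 0.01492187 -0.2348378   0.01531625] 0.027761262768462556
tool delta [-0.21008156 -0.16099342  0.01078254]
```

Call:
jog_arm([
  [[-0.03,-0.023,0,0,0,-3,0.02],[-0.06,-0.046,0,0,0,-6,0.02],[-0.09,-0.069,0,0,0,-9,0.02],[-0.12,-0.092,0,0,0,-12,0.02],[-0.15,-0.115,0,0,0,-15,0.02],[-0.18,-0.138,0,0,0,-18,0.02],[-0.2,-0.153,0,0,0,-20,0.02],[-0.21,-0.161,0,0,0,-21.4,0.02]],
])

```text
t: 6.5
eef_pos: [0.5991, 0.1597, 0.2194]
ee_rot: [-3.137, -0.009, -0.525]
force: [-0.6, -0.4, -2.1]
width: 0.0274
```

Call:
jog_arm([
  [[0,0,0,0,0,0,0.02],[0,0,0,0,0,0,0.02],[0,0,0,0,0,0,0.02]],
])

```text
t: 6.8
eef_pos: [0.5989, 0.1586, 0.219]
ee_rot: [-3.138, -0.009, -0.526]
force: [1.3, 0.3, -3.4]
width: 0.0276
```

```bash
cat > st.py <<'E'
from h import *
def st(z,yaw,tx=.6,ty=.1577):
    s=arm.get_state();print(s['t'],s['eef_pos'].round(4),np.degrees(s['ee_rot']).round(2),'F',np.round(s['force'],1),'M',np.round(s['moment'],2),s['width'])
    R=Ro.from_euler('xyz',s['ee_rot']).as_matrix()
    T=Ro.from_euler('xyz',[np.pi,0,np.radians(yaw)]).as_matrix()
    print('delta',(R.T@(np.array([tx,ty,z])-s['eef_pos'])).round(4),'rot',np.degrees(Ro.from_matrix(R.T@T).as_rotvec()).round(2));return s
E
python3 - <<'E'
from st import *
s=st(.20,-30.3)
for n in ['wrist','side','scene']:
    im=save(n,n+'4.png');np.save(n+'4.npy',im)
a=np.load('side4.npy');save('','side4c.png',cv2.resize(a[150:290,150:320],None,fx=4,fy=4,interpolation=3))
E
```

```text
6.8 [0.5989 0.1586 0.219 ] [-179.77   -0.51  -30.14] F [ 1.3  0.3 -3.4] M [ 0.01  0.03 -0.01] 0.02759821189914755
delta [0.0013 0.0003 0.019 ] rot [-0.23 -0.51  0.16]
```

View pics/side4c.png

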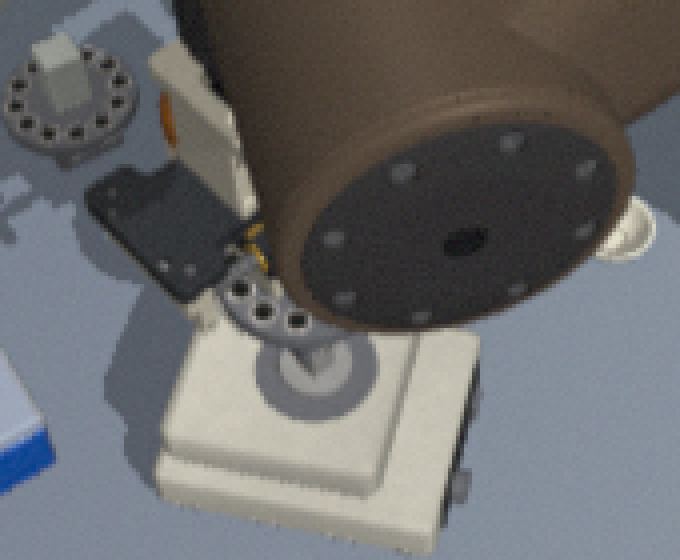

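View pics/wrist4.png

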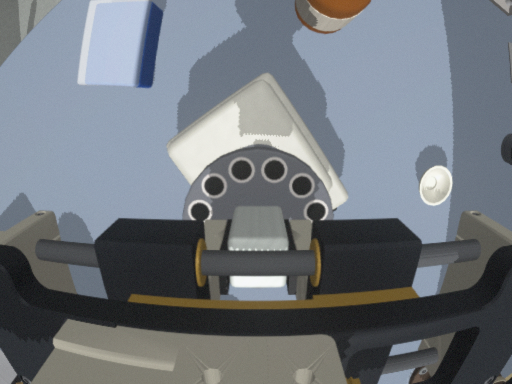

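```bash
python3 - <<'E'
from h import *
from scipy.optimize import least_squares
s=arm.get_state();im=np.load('wrist4.npy')
g=cv2.cvtColor(im,cv2.COLOR_RGB2GRAY)
R=Ro.from_euler('xyz',s['ee_rot']).as_matrix()
P=[]
for u,v in [(200,212),(214,186),(241,170),(275,170),(302,185),(316,211)]:
    w=g[v-9:v+10,u-9:u+10];k=(w<75).astype(np.uint8);n,l,stt,c=cv2.connectedComponentsWithStats(k)
    i=l[9,9];cu,cv_=c[i]+[u-9,v-9]
    x=R.T@(wplane(s,cu,cv_,s['eef_pos'][2]-.0287)-s['eef_pos']);P.append(x[:2]);print(round(cu,1),round(cv_,1),stt[i][4],x.round(4))
P=np.array(P)
f=least_squares(lambda p:np.concatenate([P[i]-p[:2]-.036*np.array([np.cos(p[2]+i*np.pi/6),np.sin(p[2]+i*np.pi/6)]) for i in range(6)]),[0,0,-1.3]);print(f.x[:2],np.degrees(f.x[2]),f.cost,f.fun.round(4))
E
```

```text
199.5 212.2 238 [ 0.01   -0.0354  0.029 ]
213.8 185.5 252 [ 0.0267 -0.026   0.0291]
241.2 169.6 273 [ 0.036  -0.0099  0.0291]
274.2 169.6 270 [0.0361 0.0088 0.029 ]
301.5 185.4 260 [0.0268 0.0247 0.0288]
315.4 211.5 235 [0.0106 0.0339 0.0286]
[ 0.00120373 -0.00054999] -75.2623071428129 1.3255625527432476e-07 [-0.0003 -0.0001  0.0001  0.0001  0.0001  0.0001  0.0001  0.0002  0.0001
 -0.     -0.0001 -0.0003]
```

Call:
jog_arm([
  [[0.0002,0.0007,0.01,-0.2,-0.5,0,0.02],[0.0002,0.0007,0.02,-0.2,-0.5,0,0.02],[0.0002,0.0007,0.027,-0.2,-0.5,0,0.02],[0.0002,0.0007,0.027,-0.2,-0.5,0,0.02],[0.0002,0.0007,0.027,-0.2,-0.5,0,0.02]],
])

```text
t: 7.45
eef_pos: [0.5992, 0.1579, 0.192]
ee_rot: [-3.141, -0.001, -0.526]
force: [-0.3, 0.1, -3.0]
width: 0.0279
```

```bash
python3 -c "
from st import *
st(.186,-30.3,.5987,.1579)
im=save('side','side5.png');save('','side5c.png',cv2.resize(im[180:290,160:300],None,fx=5,fy=5,interpolation=3))"
```

```text
7.45 [0.5992 0.1579 0.192 ] [-1.7997e+02 -3.0000e-02 -3.0130e+01] F [-0.3  0.1 -3. ] M [-0.   -0.04 -0.  ] 0.02793185107088725
delta [-0.0005  0.0002  0.006 ] rot [-0.03 -0.03  0.17]
```

View pics/side5c.png

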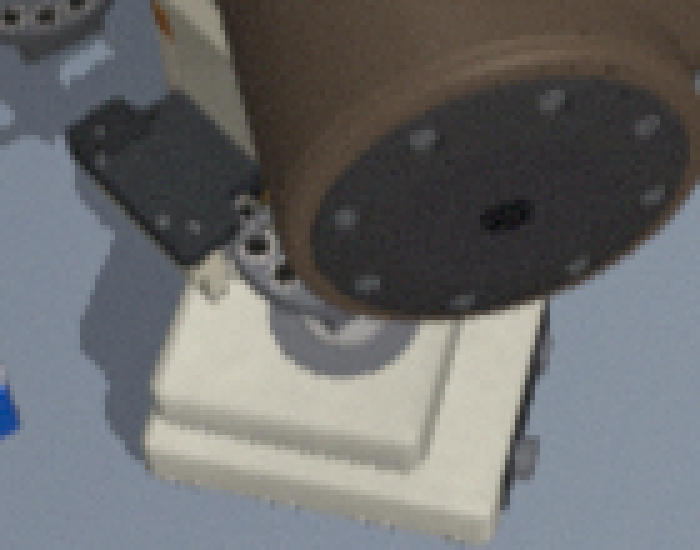

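The head is poised just above the tip. I'll lower it gently.

Call:
jog_arm([
  [[-0.0004,0.0001,0.001,0,0,0.2,0.02],[-0.0004,0.0001,0.002,0,0,0.2,0.02],[-0.0004,0.0001,0.003,0,0,0.2,0.02],[-0.0004,0.0001,0.004,0,0,0.2,0.02],[-0.0004,0.0001,0.004,0,0,0.2,0.02]],
])

```text
t: 8.0
eef_pos: [0.599, 0.1581, 0.1883]
ee_rot: [-3.141, -0.001, -0.529]
force: [0.9, -0.0, -2.8]
width: 0.0282
```

Call:
jog_arm([
  [[0,0,0.001,0,0,0,0.02],[0,0,0.002,0,0,0,0.02],[0,0,0.002,0,0,0,0.02]],
])

```text
t: 8.3
eef_pos: [0.5989, 0.1581, 0.1861]
ee_rot: [-3.141, -0.001, -0.529]
force: [-0.2, -0.3, -2.3]
width: 0.0277
```

```bash
python3 -c "
from st import *
st(.18,-30.3,.5987,.1579)"
```

```text
8.3 [0.5989 0.1581 0.1861] [-1.7996e+02 -3.0000e-02 -3.0330e+01] F [-0.2 -0.3 -2.3] M [0.03 0.02 0.02] 0.02765012657864287
delta [-0.0001  0.0002  0.0061] rot [-0.04 -0.03 -0.03]
```

Call:
jog_arm([
  [[0,0,0.001,0,0,0,0.02],[0,0,0.002,0,0,0,0.02],[0,0,0.003,0,0,0,0.02],[0,0,0.003,0,0,0,0.02]],
])

```text
t: 8.7
eef_pos: [0.5988, 0.158, 0.1829]
ee_rot: [-3.141, -0.0, -0.529]
force: [-0.3, -0.2, -3.2]
width: 0.0279
```

```bash
python3 -c "
from st import *
st(.18,-30.3,.5987,.1579)"
```

```text
8.7 [0.5988 0.158  0.1829] [-1.7997e+02 -2.0000e-02 -3.0330e+01] F [-0.3 -0.2 -3.2] M [-0.    0.02  0.02] 0.027895594878399314
delta [0.     0.0002 0.0029] rot [-0.03 -0.02 -0.03]
```

The underside is about 6 mm below the tip height with no side load, so it appears to have gone on. Continuing to the ball.

Call:
jog_arm([
  [[0,0,0.001,0,0,0,0.02],[0,0,0.002,0,0,0,0.02],[0,0,0.003,0,0,0,0.02],[0,0,0.004,0,0,0,0.02],[0,0,0.004,0,0,0,0.02]],
])

```text
t: 9.2
eef_pos: [0.599, 0.158, 0.1789]
ee_rot: [-3.141, -0.001, -0.529]
force: [0.5, -0.3, -2.5]
width: 0.0277
```

Call:
jog_arm([
  [[0,0,0.001,0,0,0,0.02],[0,0,0.002,0,0,0,0.02],[0,0,0.002,0,0,0,0.02]],
])

```text
t: 9.5
eef_pos: [0.5993, 0.1581, 0.1776]
ee_rot: [-3.14, -0.002, -0.529]
force: [-0.3, 0.2, 1.8]
width: 0.028
```

```bash
python3 -c "
from st import *
st(.165,-30.3,.5987,.1579)"
```

```text
9.5 [0.5993 0.1581 0.1776] [-1.7992e+02 -9.0000e-02 -3.0310e+01] F [-0.3  0.2  1.8] M [-0.14  0.08  0.06] 0.027978659082886072
delta [-0.0005  0.0005  0.0126] rot [-0.08 -0.09 -0.01]
```

Resistance begins about 13 mm above home, as expected for the ball. I'll push on in small steps.

Call:
jog_arm([
  [[0,0,0.001,0,0,0,0.02],[0,0,0.002,0,0,0,0.02],[0,0,0.003,0,0,0,0.02],[0,0,0.003,0,0,0,0.02]],
])

```text
t: 9.9
eef_pos: [0.5994, 0.1583, 0.1742]
ee_rot: [-3.14, -0.002, -0.529]
force: [1.5, 1.2, -0.0]
width: 0.0278
```

```bash
python3 -c "
from st import *
st(.165,-30.3,.5987,.1579)"
```

```text
9.9 [0.5994 0.1583 0.1742] [-1.799e+02 -9.000e-02 -3.031e+01] F [ 1.5  1.2 -0. ] M [ 0.19 -0.38 -0.  ] 0.027841919665365287
delta [-0.0004  0.0007  0.0092] rot [-0.1  -0.09 -0.01]
```

Call:
jog_arm([
  [[0,0,0.001,0,0,0,0.02],[0,0,0.002,0,0,0,0.02],[0,0,0.003,0,0,0,0.02],[0,0,0.004,0,0,0,0.02],[0,0,0.005,0,0,0,0.02],[0,0,0.005,0,0,0,0.02]],
])

```text
t: 10.5
eef_pos: [0.5993, 0.1582, 0.1685]
ee_rot: [-3.14, -0.001, -0.529]
force: [2.9, 0.4, -4.9]
width: 0.0278
```

Call:
jog_arm([
  [[0,0,0.001,0,0,0,0.02],[0,0,0.002,0,0,0,0.02],[0,0,0.003,0,0,0,0.02],[0,0,0.003,0,0,0,0.02]],
])

```text
t: 10.9
eef_pos: [0.5988, 0.158, 0.165]
ee_rot: [-3.141, -0.0, -0.529]
force: [-0.0, 0.3, -1.7]
width: 0.0277
```

```bash
python3 -c "
from st import *
st(.165,-30.3,.5987,.1579)"
```

```text
10.9 [0.5988 0.158  0.165 ] [-1.7998e+02 -2.0000e-02 -3.0340e+01] F [-0.   0.3 -1.7] M [-0.02 -0.    0.04] 0.027678953615426015
delta [-0.      0.0002 -0.    ] rot [-0.02 -0.02 -0.04]
```

The ball pull-in showed (Fz = -4.9, then side load gone) and TCP z is 0.165. Now a firm but light seat against the collar.

Call:
jog_arm([
  [[0,0,0.0005,0,0,0,0.02],[0,0,0.001,0,0,0,0.02],[0,0,0.0015,0,0,0,0.02],[0,0,0.0015,0,0,0,0.02]],
])

```text
t: 11.3
eef_pos: [0.5989, 0.1581, 0.1646]
ee_rot: [-3.141, -0.001, -0.529]
force: [-2.7, 0.1, 6.4]
width: 0.028
```

```bash
python3 -c "
from st import *
st(.165,-30.3,.5987,.1579)"
```

```text
11.3 [0.5989 0.1581 0.1646] [-1.7995e+02 -5.0000e-02 -3.0320e+01] F [-2.7  0.1  6.4] M [-0.12  1.41 -0.06] 0.027988494817532683
delta [-0.0001  0.0002 -0.0004] rot [-0.05 -0.05 -0.02]
```

Call:
jog_arm([
  [[0,0,0.001,0,0,0,0.02],[0,0,0.0018,0,0,0,0.02],[0,0,0.0022,0,0,0,0.02],[0,0,0.0022,0,0,0,0.02]],
])

```text
t: 11.7
eef_pos: [0.5989, 0.1581, 0.1646]
ee_rot: [-3.14, -0.002, -0.529]
force: [-5.7, 0.7, 13.6]
width: 0.0276
```

```bash
python3 -c "
from st import *
st(.165,-30.3,.5987,.1579)"
```

```text
11.7 [0.5989 0.1581 0.1646] [-1.7991e+02 -1.1000e-01 -3.0290e+01] F [-5.7  0.7 13.6] M [-0.19  2.63 -0.03] 0.027639820629426926
delta [-0.0001  0.0002 -0.0004] rot [-0.09 -0.11  0.01]
```

It holds a hard stop at TCP 0.1646, putting the underside at about 0.0899. I'll relax, release and rise straight up.

Call:
jog_arm([
  [[0,0,0,0,0,0,0.0276],[0,0,0,0,0,0,0.032],[0,0,0,0,0,0,0.045],[0,0,0,0,0,0,0.055],[0,0,0,0,0,0,0.06],[0,0,0,0,0,0,0.06],[0,0,0,0,0,0,0.06],[0,0,0,0,0,0,0.06]],
])

```text
t: 12.5
eef_pos: [0.5989, 0.158, 0.1645]
ee_rot: [-3.14, -0.002, -0.529]
force: [-1.0, -0.3, -0.2]
width: 0.0602
```

```bash
python3 -c "
from st import *
st(.165,-30.3,.5987,.1579)"
```

```text
12.5 [0.5989 0.158  0.1645] [-1.7992e+02 -1.1000e-01 -3.0290e+01] F [-1.  -0.3 -0.2] M [ 0.   -0.02 -0.03] 0.06024181717280298
delta [-0.0001  0.0002 -0.0005] rot [-0.08 -0.11  0.01]
```

Call:
jog_arm([
  [[0,0,-0.01,0,0,0,0.06],[0,0,-0.03,0,0,0,0.06],[0,0,-0.06,0,0,0,0.06],[0,0,-0.1,0,0,0,0.06],[-0.03,0,-0.1,0,0,0,0.06],[-0.06,0,-0.1,0,0,0,0.06],[-0.09,0,-0.1,0,0,0,0.06],[-0.09,0,-0.1,0,0,0,0.06]],
])

```text
t: 13.3
eef_pos: [0.519, 0.2045, 0.2659]
ee_rot: [-3.138, -0.002, -0.527]
force: [0.9, 0.2, -0.5]
width: 0.0599
```

```bash
python3 -c "
from st import *
s=st(.165,-30.3)
im=save('wrist','w6.png');np.save('w6.npy',im)
print('tip-home',wproj(s,[.6,.1577,.182]),'if 14 high',wproj(s,[.6,.1577,.196]))
im=save('side','side6.png');save('','side6c.png',cv2.resize(im[170:290,160:300],None,fx=5,fy=5,interpolation=3))
print([proj('side',np.array([.6,.1577,z])) for z in (.182,.196)])
save('scene','scene6.png')
"
```

```text
13.3 [0.519  0.2045 0.2659] [-1.7981e+02 -1.2000e-01 -3.0180e+01] F [ 0.9  0.2 -0.5] M [-0.02 -0.01 -0.02] 0.05987300788154496
delta [0.0934 0.     0.101 ] rot [-0.19 -0.12  0.12]
tip-home [258.4374781   75.85599513] if 14 high [258.43498904  74.03329944]
[array([225.84450493, 218.31430566]), array([225.41080298, 214.58809099])]
```

View pics/w6.png

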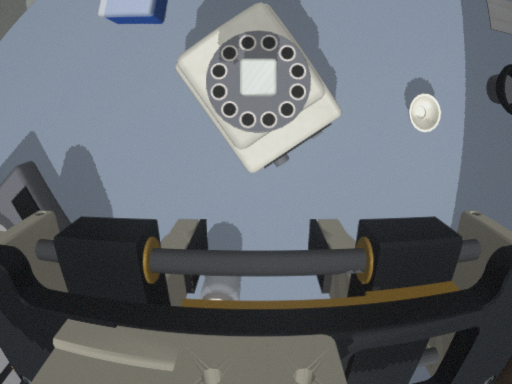

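View pics/side6c.png

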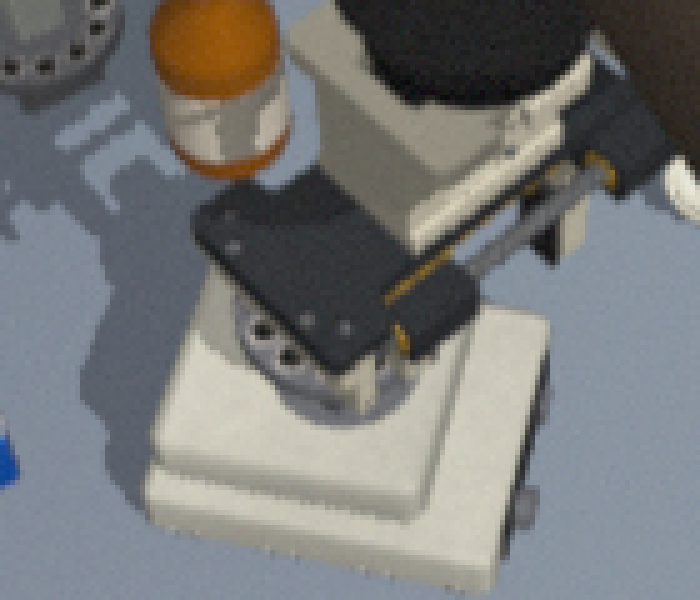

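View pics/scene6.png

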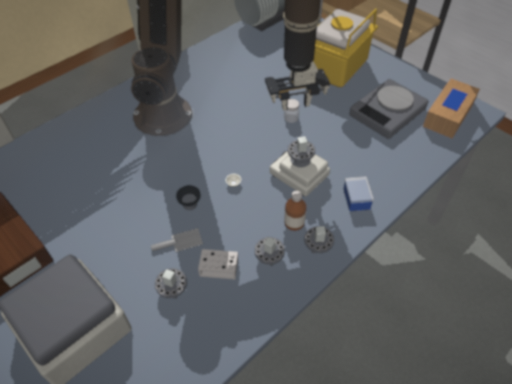

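```bash
python3 - <<'E'
from st import *
s=arm.get_state();g=cv2.cvtColor(np.load('w6.npy'),cv2.COLOR_RGB2GRAY)
n,l,stt,c=cv2.connectedComponentsWithStats((g<75).astype(np.uint8))
C=[c[i] for i in range(1,n) if 60<stt[i][4]<260 and 30<np.hypot(*(c[i]-[258,81]))<50]
print(len(C))
for z in (.136,.140,.150,.160):
    H=np.array([wplane(s,*p,z)[:2] for p in C]);m=H.mean(0);print(z,m.round(4),np.linalg.norm(H-m,axis=1).mean().round(5))
E
```

```text
12
0.136 [0.6027 0.1569] 0.03587
0.14 [0.6024 0.1571] 0.03533
0.15 [0.6017 0.1574] 0.03397
0.16 [0.6011 0.1578] 0.03262
```

The hole circle reads 35.9 mm (true 36) at the fully-home height, so it is home. The fingers are clear of everything. Handing in.

```bash
python3 -c "
from h import *
print(arm.job_done())"
```

```text
the job is handed in; nothing more can be done
None
```

The tube head is on the mixer drive, seated fully home and released. The job was handed in at about 13.5 s of the 72 s allowed. I used the head nearest the base (0.61 m away), turned it about 21.5° to match the drive's flats seen by the wrist camera, and lowered it. It went onto the square without any searching by feel.

**Going on:**
- Resistance began about 13 mm above home, as expected for the ball. Getting past it read about 5 N.
- A pull-in showed over the last few millimetres, then a hard stop with the underside reading 0.0899 m, against a collar at 0.090 m.
- The hardest push I read was about 17 N.

**After release:**
- All twelve holes measure a 35.9 mm circle at the home height, against 36.0 mm measured before the lift. That rules out a head still standing on the ball or the tip.
- The head looks level and centred on the drive.
- The other things on the bench look unmoved in the scene picture. I judged that by eye, without measuring.

**Small disagreements:**
- The last wrist view put the head's centre about 3 mm from where I had measured the drive. The arm was still settling when I took that picture.
- The side camera could not confirm the seat because the gripper blocked its view.

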